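# Set up the cutter grinder for the next batch

## Robot

A 6-joint arm with a two-finger parallel gripper is mounted at the origin on the work surface. World frame = base frame: x ahead of the robot, y to its left, z up, the work surface at z = 0. Lengths are in mm, angles in rad, forces in N, time in s.
With the tool pointing down it reaches from about 325 to 850 mm from the base axis. Payload 4.4 kg.
Tool frame: the origin (TCP) lies at the very end of the fingers, on their centre line; the grasp point (between the pads) lies 19 mm behind it (robot.grasp_offset is the distance from the TCP to the grasp point, in mm); z points along the fingers, y is the line along which they close (so a half turn about z gives the same grasp; the last joint's range is limited). The gripper opens to 94 mm and grips with 3 to 60 N. Pads are 16 mm wide; open, the fingers measure 119 mm over their backs; the gripper's body (75 mm by 177 mm) begins 78 mm behind the grasp point.
Start: joints at [1.2, 0.207, 1.542, -0, 1.393, -0.15], TCP at [125.941, 561.04, 205.447] pointing down, gripper open.
Joint ranges: [-2.73, 2.73], [-0.86, 2.22], [0.23, 2.46], [-1.11, 4.25], [0.08, 2.63], [-2.82, 2.82]. Speed limits (rad/s): [2.79, 2.79, 3.14, 3.14, 3.14, 3.14].

## Interface

Orientations are given as a 3x3 rotation matrix whose columns are the frame's x, y, z axes.
In Python, from bench import sensors, viewer, robot gives the robot as it stands.
- The arm moves only by the tool carry_out, never from a script. Its argument "deltas" is a list of rows, each a list of 7 numbers: the shift along the tool's x, y, z each as a share of 500 mm, from -1 to 1, then the turn, a rotation vector about the tool's x, y, z each as a share of pi rad, from -1 to 1, then the opening, from 0 (shut) to 1 (fully open). A call has 1 to 8 rows; each row is the pose to reach, as a shift and turn from the pose commanded when the call began, along the tool's axes at that moment, turning the shorter way round; what a row does not reach only later rows make up. A row lasts 1/10 s, in which the tool goes at most 50 mm and 8.59 degrees, less where a joint would pass 70% of its speed; a pose out of reach is approached as far as the arm can. A call with a number of a shift or a turn outside -1 to 1 is refused whole. A call with a gripper value outside its range is refused whole. The fingers move at their own pace and stop on an object; the grip force is fixed at half the most. Time passes only in rows, so rows that repeat a pose let the fingers close. It gives the time, the measured TCP pose, the force, the opening and the grip force at its end, in the units of the state.
- sensors.observe(): the state, without advancing time (a new reading comes with each control period).
- viewer.get_image(name): name is "side" or "top"; returns the picture (480x640x3 uint8, red, green, blue); there is no depth.
- viewer.camera_params(name): a dict with "fovy" (degrees; the focal length in pixels is half the picture's height over the tangent of half this angle, whatever the lens; pixels are square), "cx", "cy" (the principal point, pixels), "dist_coeffs" ([k1, k2, p1, p2, k3] as OpenCV has them; the pictures are not rectified), "world_to_cam" (4x4, takes a point from world to camera coordinates). Camera axes: x right, y down, z forward; pixel columns grow to the right and rows downward; lengths in mm; the calibration is good to about 2 mm. A picture is of the moment at which its call begins. camera_params takes no time and is no camera call.
- robot.hand_in(): hands the job in; it is judged then, once.
The state is a dict: "time_s": time; "q": joint angles; "qd": joint speeds; "joint_efforts": joint torques, N m; "eef_pos": TCP position; "tcp_rot": TCP orientation; "contact_force": force on the tool from outside, world axes, zero at the start; "torque": the same for the moment, N m; "opening": opening from 0.0 (shut) to 1.0 (fully open); "finger_force": force on a finger pad.
Only numpy, scipy, OpenCV 4.12 (cv2) and the standard library are available. Lean on these libraries where they do the work, as an engineer would, in place of code of your own. Each camera call takes 0.05 s, during which the arm holds its last target. There are 200 camera calls.

## Task

Set up the cutter grinder for the next batch: turn its height handwheel until the pointer on the rim lines up with the index mark at the far side, pull both of the cabinet's support bars fully out and only then lower the flap until it lies level on them, and stand every collet chuck that is on the bench upright on the lowered flap. Leave the other things on the bench where they are.

Things in the scene. Friction and masses are not known exactly. Their poses are not given: they have to be found in the camera images.
- cabinet: grey steel bench cabinet, 320 wide, 190 deep, 195 high. Origin on the bench under the middle of the front face, straight below the flap's hinge; x points into the cabinet (the front faces -x, to the robot), y to the robot's left along the front, z up. Does not move. Its flat top begins 50 behind the front face
- support_left_knob (a point): centre of the round black knob (26 diameter, 24 long, its axis along the cabinet's x) on the end of the left wooden support bar; 62 in front of the cabinet's front face when the bar is home, at +115 along the cabinet's y, 50 above the bench; can be gripped from above across the cabinet's y, under the flap that leans back above it
- support_left (a joint): how far the left support bar (24 wide, 30 high) is pulled out of the cabinet towards its -x, m: 0 home, 0.11 fully out at its stop; slides stiffly (about 2.5 N) and stays where it is left
- support_right_knob (a point): centre of the round black knob (26 diameter, 24 long, its axis along the cabinet's x) on the end of the right wooden support bar; 62 in front of the cabinet's front face when the bar is home, at -115 along the cabinet's y, 50 above the bench; can be gripped from above across the cabinet's y, under the flap that leans back above it
- support_right (a joint): how far the right support bar (24 wide, 30 high) is pulled out of the cabinet towards its -x, m: 0 home, 0.11 fully out at its stop; slides stiffly (about 2.5 N) and stays where it is left
- flap (a joint): angle of the drop-front flap, rad: 0 closed (leaning 20 degrees back from the vertical), 1.92 lowered to level, at its stop, over the support bars. Stiff friction hinge: it stays where it is left; takes 4 to 8 N at the free edge to move
- flap_board (a point): middle of the flap's hinge line, on its inner face, 80 above the bench. The flap is a wooden board 320 wide, 160 from hinge to free edge, 14 thick. The axes turn with it: x from free edge to hinge, y along the hinge, z out of the inner face (straight up once lowered: that face, with a black rubber mat, is then the level top). The face covers x -0.160 to 0, y -0.160 to 0.160
- flap_edge (a point): middle of the flap's free edge, on the inner face. When closed it stands about 35 above the cabinet's top, so a finger can be put behind it from above, and the flap drawn forward and down
- wheel_axis (a point): on the upright axis of the cutter grinder's handwheel, in its upper face, 124 above the bench. The wheel is a level solid disc, 160 in diameter, a red graduated band on its rim, on a round grey column at the left end of the fixed grinder; the grinding wheel in a red guard, 270 high, begins 200 to the right of this axis (-y)
- handwheel (a joint): angle of the handwheel, rad, positive anticlockwise seen from above; 0 when the pointer is at the index mark; turns from -2.9 to 1.2 and stays where it is left (friction 0.15 N m)
- wheel_pointer (a point): outer tip of the handwheel's one pointer, a white bar 7 wide on the upper face, bent down over the rim; 88 from the axis, opposite the crank grip. It moves with the wheel
- index_mark (a point): the fixed index mark: a white line 5 wide down both faces of a small upright red plate on the grinder's column, at the far rim of the wheel (the side away from the robot), 97 from the axis; its top is 135 above the bench, 11 above the wheel's upper face. The wheel is set when the pointer points straight at it
- crank_top (a point): top of the crank grip: an upright black revolving grip, 24 in diameter, 58 long, 62 from the wheel's axis, opposite the pointer; its top is 194 above the bench and this point its centre. It spins freely on its pin, so it can be held from above while the wheel goes round
- chuck1: collet chuck standing on its nut: nut 50 diameter, 26 high; body 40 diameter to 52; shank 25 diameter from 52 to 104 above its foot, upright. 0.4 to 0.65 kg. Origin at the centre of its foot, z up along the shank. Any two to four of the four are there
- chuck2: collet chuck standing on its nut: nut 50 diameter, 26 high; body 40 diameter to 52; shank 25 diameter from 52 to 104 above its foot, upright. 0.4 to 0.65 kg. Origin at the centre of its foot, z up along the shank. Any two to four of the four are there
- chuck3: collet chuck standing on its nut: nut 50 diameter, 26 high; body 40 diameter to 52; shank 25 diameter from 52 to 104 above its foot, upright. 0.4 to 0.65 kg. Origin at the centre of its foot, z up along the shank. Any two to four of the four are there
- chuck4: collet chuck standing on its nut: nut 50 diameter, 26 high; body 40 diameter to 52; shank 25 diameter from 52 to 104 above its foot, upright. 0.4 to 0.65 kg. Origin at the centre of its foot, z up along the shank. Any two to four of the four are there
- oil_can: green oil can, 64 diameter, 95 high, standing; not part of the job, loose; origin underneath at its centre (of a tool: about its middle)
- jar: amber jar, 70 diameter, 100 high, standing; not part of the job, loose; origin underneath at its centre (of a tool: about its middle)
- spanner: spanner lying on the bench; not part of the job, loose; origin underneath at its centre (of a tool: about its middle)
- bench_brush: bench brush lying on the bench; not part of the job, loose; origin underneath at its centre (of a tool: about its middle)
- cup_wheel: spare copper-brown cup wheel, 100 diameter, 35 high; not part of the job, loose; origin underneath at its centre (of a tool: about its middle)
- mug: white mug, 76 diameter, 90 high; not part of the job, loose; origin underneath at its centre (of a tool: about its middle)
- screwdriver: screwdriver lying on the bench; not part of the job, loose; origin underneath at its centre (of a tool: about its middle)
Mind the look-alikes: they are no part of the job. Leave any red look-alike of the chuck2 alone.

How it is judged:
By the outcome, as a careful person would: the job done as asked, in the order asked, and still so for the second after the job is handed in, with the robot touching nothing.
Of chuck1, chuck2, chuck3, chuck4 only 2 to 4 are there at a start; the rules pass over those that are not, and their reading is None.
At some moment in a run one of chuck1, chuck2, chuck3, chuck4 may be knocked a few centimetres aside while the robot is not near it.
It also fails if it takes over 208 s, if anything falls off the work surface, if the arm or the gripper's body presses on something with over 40 N, if the wrist force passes 120 N, or if a joint passes its speed limit or range.

## Working session

There is one attempt and no reset: what is moved stays moved. The work goes in short steps, Python scripts to look and compute and a tool call to move; the robot and the scene stay as the last step left them, time stands still between calls to the robot, and variables do not carry over. Pictures are saved under pics/ and viewed, at most 14 in all, crops included, and the job is handed in when it is done.

Besides the shell and the picture viewer there is one more tool, called after ">>>" by a JSON object that holds its "fn" and its "kwargs", one argument or row to a line. carry_out: Moves the arm, as the interface text tells. Its arguments: {"type":"object","properties":{"deltas":{"type":"array"}},"required":["deltas"]}

```bash
mkdir -p pics; ls; cat > h.py <<'E'
import numpy as np, cv2
from bench import sensors, viewer, robot
def cam(n):
    p=viewer.camera_params(n); f=240/np.tan(np.radians(p['fovy'])/2)
    K=np.array([[f,0,p['cx']],[0,f,p['cy']],[0,0,1.]]); T=np.array(p['world_to_cam'])
    return K,np.array(p['dist_coeffs'],float),T
def ray(n,px):
    K,d,T=cam(n); u=cv2.undistortPoints(np.array(px,float).reshape(-1,1,2),K,d).reshape(-1,2)
    D=np.c_[u,np.ones(len(u))]@T[:3,:3]; return -T[:3,:3].T@T[:3,3],D
def plane(n,px,z):
    o,D=ray(n,px); return o+D*((z-o[2])/D[:,2])[:,None]
def proj(n,P):
    K,d,T=cam(n); return cv2.projectPoints(np.array(P,float).reshape(-1,1,3),cv2.Rodrigues(T[:3,:3])[0],T[:3,3],K,d)[0].reshape(-1,2)
def shot(n,name):
    im=viewer.get_image(n)[:,:,::-1].copy(); cv2.imwrite(f'pics/{name}.png',im); return im
E
python3 - <<'E'
from h import *
for n in('top','side'):
    shot(n,n+'0'); K,d,T=cam(n); print(n,K[0,0],K[:2,2],d,ray(n,[[320,240]]))
s=sensors.observe(); print(s['eef_pos'],s['tcp_rot'],s['time_s'],s['contact_force'])
E
```

```text
pics
top 506.56150626504547 [326.49052841 235.27547818] [-0.04907568  0.          0.          0.          0.        ] (array([ 412.39316254,   77.84409924, 1530.66572843]), array([[ 0.03787625,  0.01261271, -0.99932851]]))
side 570.3363304897701 [321.3835798  241.45501292] [-0.0119342  0.         0.         0.         0.       ] (array([-301.02812233, -750.82932224,  890.12575477]), array([[ 0.5817903 ,  0.6083114 , -0.53989784]]))
[125.65140384 560.38530409 204.41298895] [[-9.75729252e-01  2.18979171e-01 -7.40607697e-04]
 [ 2.18980197e-01  9.75727528e-01 -1.86151196e-03]
 [ 3.14998970e-04 -1.97851009e-03 -9.99997993e-01]] 0.1 [ 0.20507532  0.12032528 -0.39516136]
```

View pics/top0.png

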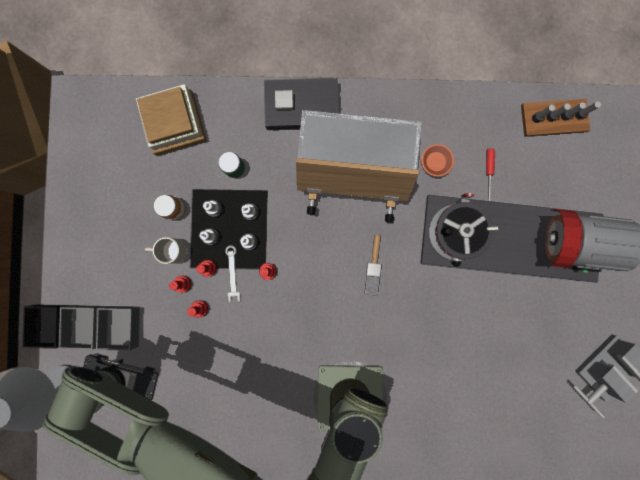

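View pics/side0.png

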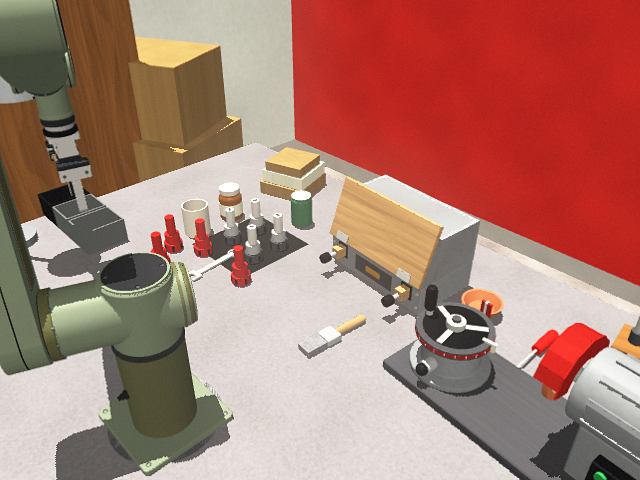

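The top picture shows four grey chucks on the black mat at (211,208), (249,211), (207,236) and (248,241). There are four red look-alikes at (206,268), (180,284), (199,309) and (268,271), which I'll leave alone. The cabinet knobs are at (311,210) and (390,217), and the handwheel is at (466,230). I'll confirm these in an enlarged crop.

```bash
python3 - <<'E'
from h import *
t=cv2.imread('pics/top0.png'); s=cv2.imread('pics/side0.png')
a=cv2.resize(t[185:275,185:285],None,fx=4,fy=4,interpolation=cv2.INTER_CUBIC)
b=cv2.resize(t[185:275,420:520],None,fx=4,fy=4,interpolation=cv2.INTER_CUBIC)
c=cv2.resize(s[190:250,210:310],None,fx=4,fy=4,interpolation=cv2.INTER_CUBIC)[:240]
d=cv2.resize(s[280:370,400:500],None,fx=4,fy=4,interpolation=cv2.INTER_CUBIC)[:240]
cv2.imwrite('pics/crop1.png',np.vstack([np.hstack([a,b]),np.hstack([c,d])]))
e=cv2.resize(t[100:230,285:435],None,fx=5,fy=4.5,interpolation=cv2.INTER_CUBIC)
cv2.imwrite('pics/crop2.png',e)
E
```

```text
(no output)
```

View pics/crop1.png

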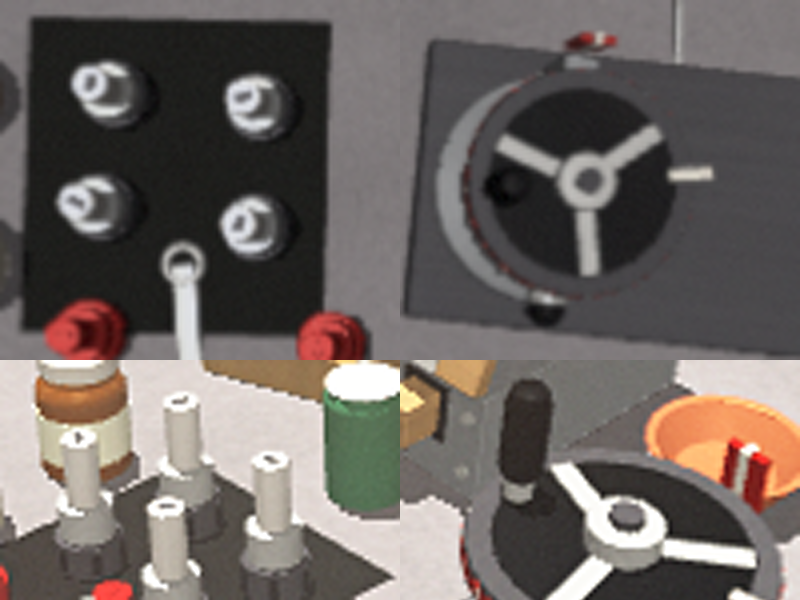

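View pics/crop2.png

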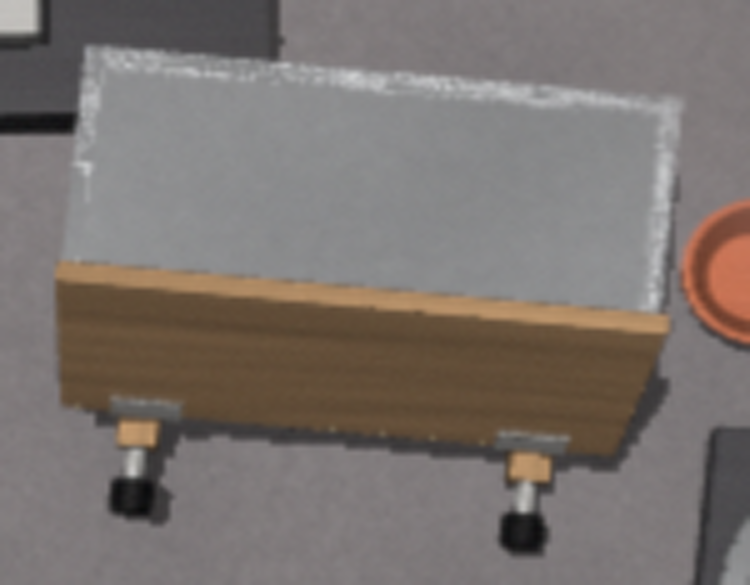

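The crop confirms grey chucks with shank tops near (207,205), (246,209), (204,234) and (245,240). The pointer is the bar at (498,228), opposite the black crank grip at (446,231). The index plate is at (467,195).

```bash
cat >> h.py <<'E'
def tri(a,b):
    o1,d1=ray('top',[a]);o2,d2=ray('side',[b]);d1=d1[0];d2=d2[0]
    s=np.linalg.lstsq(np.c_[d1,-d2],o2-o1,rcond=None)[0]; p,q=o1+s[0]*d1,o2+s[1]*d2
    return (p+q)/2,np.linalg.norm(p-q)
E
python3 - <<'E'
from h import *
np.set_printoptions(precision=1,suppress=True)
print('knobs z63',k:=plane('top',[[311.6,210.4],[389.6,218.2]],63))
print('edge z235',e:=plane('top',[[296.6,159.6],[418.6,171.6]],235))
for m in(k,e): d=m[0]-m[1]; print(np.linalg.norm(d),np.degrees(np.arctan2(-d[0],d[1])))
ts=[[207.5,205.5],[246.2,209.5],[203.7,234.2],[245,240.5]]
print('chucks',plane('top',ts,104)); 
ss=[[230,209.2],[255.7,200],[278,215],[251.7,226.5]]
print('side',plane('side',ss,104))
h=plane('top',[[467,230.5]],128);p=plane('top',[[498,228.2]],124);i=plane('top',[[467.5,195]],135);c=plane('top',[[446,231.2]],194)
print('hub',h,'ptr',p,'idx',i,'crank',c)
w=plane('side',[[526,0]],0) if 0 else None
sh=lambda x,y:[400+(x-400)/4,280+(y-360)/4]
print('side: hub',plane('side',[sh(628,512)],128),'crank',plane('side',[sh(527,388)],194),'idx',plane('side',[sh(748,450)],135))
print(np.degrees([np.arctan2(*(v[0]-h[0])[[1,0]]) for v in(p,i,c)]))
import cv2
im=cv2.imread('pics/top0.png')
for nm,z,(x0,x1,y0,y1),f in[('cyl',0,(0,0,0,0),0)]:pass
g=cv2.cvtColor(im,cv2.COLOR_BGR2GRAY)
E
```

```text
knobs z63 [[ 553.7  122.3   63. ]
 [ 534.9 -104.8   63. ]]
edge z235 [[ 668.2  158.3  235. ]
 [ 642.6 -157.2  235. ]]
227.94738962240274 -4.725285053907452
316.588038526546 -4.625581154505835
chucks [[558.8 416.5 104. ]
 [549.2 306.2 104. ]
 [477.2 425.  104. ]
 [461.4 307.4 104. ]]
side [[475.  423.5 104. ]
 [560.  415.9 104. ]
 [550.8 306.2 104. ]
 [461.3 308.1 104. ]]
hub [[ 499.  -313.2  128. ]] ptr [[ 507.3 -401.8  124. ]] idx [[ 597.5 -312.4  135. ]] crank [[ 492.1 -238.7  194. ]]
side: hub [[ 518.1 -299.   128. ]] crank [[ 490.1 -247.7  194. ]] idx [[ 597.5 -317.9  135. ]]
[-84.7   0.5  95.3]
```

>>> {"fn": "carry_out", "kwargs": {
  "deltas": [
    [0,0,0,0,0,-0.0442,1],
    [0,0,0,0,0,-0.0442,1]
  ]
}}

```text
time_s: 0.3
eef_pos: [125.8, 560.6, 204.8]
tcp_rot: [[-0.997, 0.082, -0.0], [0.082, 0.997, -0.001], [0.0, -0.001, -1.0]]
contact_force: [-0.2, 0.0, 0.1]
opening: 0.998
finger_force: 0.0
```

>>> {"fn": "carry_out", "kwargs": {
  "deltas": [
    [-0.46,-0.4,0,0,0,0,1],
    [-0.46,-0.4,0,0,0,0,1],
    [-0.46,-0.4,0,0,0,0,1],
    [-0.46,-0.4,0,0,0,0,1],
    [-0.46,-0.4,0,0,0,0,1],
    [-0.46,-0.4,0,0,0,0,1],
    [-0.46,-0.4,0,0,0,0,1],
    [-0.46,-0.4,0,0,0,0,1]
  ]
}}

```text
time_s: 1.1
eef_pos: [339.5, 342.0, 205.3]
tcp_rot: [[-0.996, 0.087, -0.001], [0.087, 0.996, 0.0], [0.001, 0.0, -1.0]]
contact_force: [-0.6, -0.8, 0.0]
opening: 0.994
finger_force: 0.0
```

>>> {"fn": "carry_out", "kwargs": {
  "deltas": [
    [-0.466,-0.401,0,0,0,0,0.7],
    [-0.466,-0.401,0,0,0,0,0.7],
    [-0.466,-0.401,0,0,0,0,0.7],
    [-0.466,-0.401,0,0,0,0,0.7],
    [-0.466,-0.401,0,0,0,0,0.7],
    [-0.466,-0.401,0,0,0,0,0.7],
    [-0.466,-0.401,0,0,0,0,0.7],
    [-0.466,-0.401,0,0,0,0,0.7]
  ]
}}

```text
time_s: 1.9
eef_pos: [554.7, 124.8, 204.8]
tcp_rot: [[-0.997, 0.083, -0.001], [0.083, 0.997, 0.001], [0.001, 0.001, -1.0]]
contact_force: [0.3, 0.7, 0.3]
opening: 0.701
finger_force: 0.0
```

>>> {"fn": "carry_out", "kwargs": {
  "deltas": [
    [0,0,0,0,0,0,0.7],
    [0,0,0.2,0,0,0,0.7],
    [0,0,0.3,0,0,0,0.7],
    [0,0,0.344,0,0,0,0.7],
    [0,0,0.344,0,0,0,0.7],
    [0,0,0.344,0,0,0,0.7]
  ]
}}

```text
time_s: 2.5
eef_pos: [548.8, 126.0, 29.2]
tcp_rot: [[-0.997, 0.079, -0.01], [0.079, 0.997, -0.0], [0.01, -0.001, -1.0]]
contact_force: [-0.6, 0.2, 0.6]
opening: 0.706
finger_force: 0.0
```

>>> {"fn": "carry_out", "kwargs": {
  "deltas": [
    [0,0,0,0,0,0,0],
    [0,0,0,0,0,0,0],
    [0,0,0,0,0,0,0],
    [0,0,0,0,0,0,0],
    [0,0,0,0,0,0,0],
    [0,0,0,0,0,0,0]
  ]
}}

```text
time_s: 3.1
eef_pos: [555.4, 125.0, 34.4]
tcp_rot: [[-0.997, 0.083, 0.002], [0.083, 0.997, 0.002], [-0.002, 0.002, -1.0]]
contact_force: [-0.6, 3.7, 1.9]
opening: 0.268
finger_force: 30.0
```

>>> {"fn": "carry_out", "kwargs": {
  "deltas": [
    [0.04,0,0,0,0,0,0],
    [0.08,0,0,0,0,0,0],
    [0.12,0,0,0,0,0,0],
    [0.16,0,0,0,0,0,0],
    [0.2,0,0,0,0,0,0],
    [0.224,0,0,0,0,0,0],
    [0.224,0,0,0,0,0,0],
    [0.224,0,0,0,0,0,0]
  ]
}}

```text
time_s: 3.9
eef_pos: [445.8, 133.9, 34.4]
tcp_rot: [[-0.997, 0.082, 0.006], [0.082, 0.997, 0.002], [-0.006, 0.002, -1.0]]
contact_force: [4.9, 3.4, -1.6]
opening: 0.269
finger_force: 30.0
```

>>> {"fn": "carry_out", "kwargs": {
  "deltas": [
    [0.008,0,0,0,0,0,0],
    [0.008,0,0,0,0,0,0],
    [0.008,0,0,0,0,0,0]
  ]
}}

```text
time_s: 4.2
eef_pos: [445.8, 133.9, 34.5]
tcp_rot: [[-0.996, 0.083, 0.015], [0.083, 0.997, 0.002], [-0.014, 0.003, -1.0]]
contact_force: [13.7, 3.9, -12.9]
opening: 0.267
finger_force: 30.0
```

>>> {"fn": "carry_out", "kwargs": {
  "deltas": [
    [-0.01,0,0,0,0,0,0.5],
    [-0.01,0,0,0,0,0,0.7],
    [-0.01,0,0,0,0,0,0.7],
    [-0.01,0,0,0,0,0,0.7],
    [-0.01,0,-0.1,0,0,0,0.7],
    [-0.01,0,-0.2,0,0,0,0.7],
    [-0.01,0,-0.25,0,0,0,0.7],
    [-0.01,0,-0.25,0,0,0,0.7]
  ]
}}

```text
time_s: 5.0
eef_pos: [447.2, 133.4, 163.1]
tcp_rot: [[-0.997, 0.082, 0.009], [0.082, 0.997, 0.001], [-0.009, 0.002, -1.0]]
contact_force: [0.1, -0.1, -0.0]
opening: 0.699
finger_force: 0.0
```

>>> {"fn": "carry_out", "kwargs": {
  "deltas": [
    [-0.222,-0.46,0,0,0,0,0.7],
    [-0.222,-0.46,0,0,0,0,0.7],
    [-0.222,-0.46,0,0,0,0,0.7],
    [-0.222,-0.46,0,0,0,0,0.7],
    [-0.222,-0.46,0,0,0,0,0.7],
    [-0.222,-0.46,0,0,0,0,0.7],
    [-0.222,-0.46,0,0,0,0,0.7],
    [-0.222,-0.46,0,0,0,0,0.7]
  ]
}}

```text
time_s: 5.8
eef_pos: [534.2, -103.8, 156.9]
tcp_rot: [[-0.997, 0.081, -0.003], [0.081, 0.997, 0.002], [0.003, 0.002, -1.0]]
contact_force: [-0.7, 0.6, 0.3]
opening: 0.701
finger_force: 0.0
```

>>> {"fn": "carry_out", "kwargs": {
  "deltas": [
    [0,0,0.1,0,0,0,0.7],
    [0,0,0.2,0,0,0,0.7],
    [0,0,0.25,0,0,0,0.7],
    [0,0,0.25,0,0,0,0.7],
    [0,0,0.25,0,0,0,0.7],
    [0,0,0.25,0,0,0,0.3],
    [0,0,0.25,0,0,0,0],
    [0,0,0.25,0,0,0,0]
  ]
}}

```text
time_s: 6.6
eef_pos: [537.2, -105.6, 35.3]
tcp_rot: [[-0.997, 0.082, 0.003], [0.082, 0.997, -0.001], [-0.003, -0.001, -1.0]]
contact_force: [-0.1, -0.2, 0.4]
opening: 0.482
finger_force: 0.0
```

>>> {"fn": "carry_out", "kwargs": {
  "deltas": [
    [0,0,0,0,0,0,0],
    [0,0,0,0,0,0,0],
    [0,0,0,0,0,0,0]
  ]
}}

```text
time_s: 6.9
eef_pos: [536.1, -104.2, 33.9]
tcp_rot: [[-0.997, 0.083, 0.001], [0.083, 0.997, 0.002], [-0.001, 0.002, -1.0]]
contact_force: [-0.3, 3.6, 2.1]
opening: 0.269
finger_force: 30.0
```

>>> {"fn": "carry_out", "kwargs": {
  "deltas": [
    [0.04,0,0,0,0,0,0],
    [0.08,0,0,0,0,0,0],
    [0.12,0,0,0,0,0,0],
    [0.16,0,0,0,0,0,0],
    [0.2,0,0,0,0,0,0],
    [0.23,0,0,0,0,0,0],
    [0.23,0,0,0,0,0,0],
    [0.23,0,0,0,0,0,0]
  ]
}}

```text
time_s: 7.7
eef_pos: [424.6, -95.2, 34.3]
tcp_rot: [[-0.996, 0.084, 0.008], [0.084, 0.996, 0.001], [-0.008, 0.002, -1.0]]
contact_force: [9.1, 4.7, -2.8]
opening: 0.269
finger_force: 30.0
```

>>> {"fn": "carry_out", "kwargs": {
  "deltas": [
    [-0.008,0,0,0,0,0,0.5],
    [-0.008,0,0,0,0,0,0.7],
    [-0.008,0,0,0,0,0,0.7],
    [-0.008,0,0,0,0,0,0.7],
    [-0.008,0,-0.1,0,0,0,0.7],
    [-0.008,0,-0.2,0,0,0,0.4],
    [-0.008,0,-0.3,0,0,0,0],
    [-0.008,0,-0.4,0,0,0,0]
  ]
}}

```text
time_s: 8.5
eef_pos: [424.4, -96.1, 235.1]
tcp_rot: [[-0.997, 0.082, -0.001], [0.082, 0.997, -0.0], [0.001, -0.0, -1.0]]
contact_force: [1.0, 0.1, 0.8]
opening: 0.477
finger_force: 0.0
```

```bash
cat >> h.py <<'E'
O=np.array([607,4.]);X=np.array([.9966,-.082]);Y=np.array([.082,.9966])
def cab(P): P=np.atleast_2d(P); d=P[:,:2]-O; return np.c_[d@X,d@Y]
E
python3 - <<'E'
from h import *
im=shot('top','t1'); s=shot('side','s1')
a=im[100:270,280:440]; b=s[160:340,300:480]
cv2.imwrite('pics/c3.png',np.hstack([cv2.resize(a,(400,425),interpolation=cv2.INTER_CUBIC),cv2.resize(b,(400,425),interpolation=cv2.INTER_CUBIC)]))
E
```

```text
(no output)
```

View pics/c3.png

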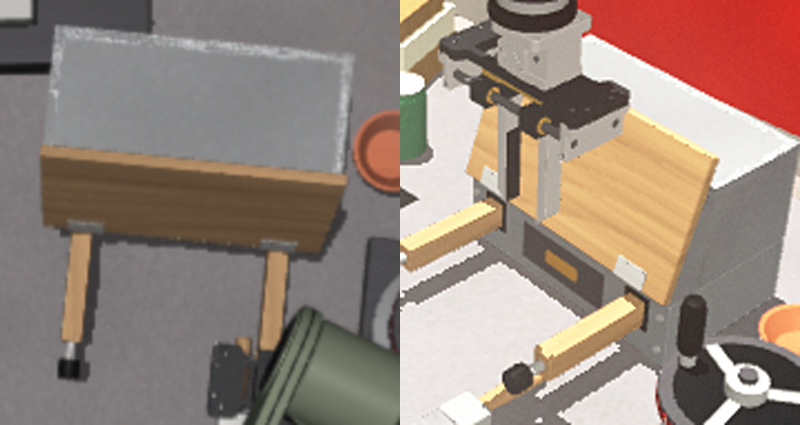

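>>> {"fn": "carry_out", "kwargs": {
  "deltas": [
    [0,0,-0.1,0,0,0,0],
    [-0.1,0.05,-0.1,0,0,0,0],
    [-0.2,0.1,-0.1,0,0,0,0],
    [-0.3,0.15,-0.1,0,0,0,0],
    [-0.4,0.2,-0.1,0,0,0,0],
    [-0.498,0.23,-0.1,0,0,0,0],
    [-0.498,0.23,-0.1,0,0,0,0],
    [-0.498,0.23,-0.1,0,0,0,0]
  ]
}}

```text
time_s: 9.4
eef_pos: [684.1, -0.9, 279.8]
tcp_rot: [[-0.997, 0.08, -0.004], [0.08, 0.997, 0.001], [0.004, 0.0, -1.0]]
contact_force: [-0.5, 0.5, -0.6]
opening: 0.006
finger_force: 0.0
```

```bash
python3 - <<'E'
from h import *
s=sensors.observe(); print(s['eef_pos'],cab(s['eef_pos']),s['opening'])
print(cab(plane('side',[[353.1,320]],50)),cab(plane('top',[[308,246.8]],60)))
E
```

```text
[684.10481161  -0.93214498 279.82819363] [[77.24709114  1.40721886]] 0.005697636893800438
[[-169.99109786 -113.66206348]] [[-169.0874636   113.40340606]]
```

>>> {"fn": "carry_out", "kwargs": {
  "deltas": [
    [0,0,0.05,0,0,0,0],
    [0,0,0.1,0,0,0,0],
    [0,0,0.144,0,0,0,0],
    [0,0,0.144,0,0,0,0],
    [0,0,0.144,0,0,0,0],
    [0,0,0.144,0,0,0,0]
  ]
}}

```text
time_s: 10.0
eef_pos: [683.2, -2.4, 213.4]
tcp_rot: [[-0.997, 0.082, 0.003], [0.082, 0.997, -0.001], [-0.003, -0.0, -1.0]]
contact_force: [-0.7, -0.4, 0.1]
opening: 0.005
finger_force: 0.0
```

>>> {"fn": "carry_out", "kwargs": {
  "deltas": [
    [0.027,0,0,0,0,0,0],
    [0.053,0,-0.002,0,0,0,0],
    [0.081,0,-0.004,0,0,0,0],
    [0.109,0,-0.007,0,0,0,0],
    [0.137,0,-0.01,0,0,0,0],
    [0.161,0,-0.01,0,0,0,0],
    [0.185,0,-0.01,0,0,0,0],
    [0.209,0,-0.004,0,0,0,0]
  ]
}}

```text
time_s: 10.8
eef_pos: [582.2, 5.9, 217.7]
tcp_rot: [[-0.997, 0.082, 0.012], [0.082, 0.997, -0.002], [-0.012, -0.001, -1.0]]
contact_force: [4.7, -1.7, 2.1]
opening: 0.004
finger_force: 2.4
```

>>> {"fn": "carry_out", "kwargs": {
  "deltas": [
    [0.024,0,0.008,0,0,0,0],
    [0.046,0,0.016,0,0,0,0],
    [0.068,0,0.028,0,0,0,0],
    [0.088,0,0.041,0,0,0,0],
    [0.108,0,0.056,0,0,0,0],
    [0.126,0,0.072,0,0,0,0],
    [0.142,0,0.09,0,0,0,0],
    [0.158,0,0.11,0,0,0,0]
  ]
}}

```text
time_s: 11.6
eef_pos: [500.3, 12.8, 159.0]
tcp_rot: [[-0.997, 0.082, 0.003], [0.082, 0.997, -0.001], [-0.003, -0.001, -1.0]]
contact_force: [1.7, -1.5, 2.6]
opening: 0.006
finger_force: 1.5
```

>>> {"fn": "carry_out", "kwargs": {
  "deltas": [
    [0.012,0,0.02,0,0,0,0],
    [0.024,0,0.042,0,0,0,0],
    [0.034,0,0.064,0,0,0,0],
    [0.04,0,0.088,0,0,0,0],
    [0.046,0,0.112,0,0,0,0],
    [0.048,0,0.136,0,0,0,0],
    [0.05,0,0.156,0,0,0,0],
    [0.05,0,0.16,0,0,0,0]
  ]
}}

```text
time_s: 12.4
eef_pos: [474.8, 15.3, 80.0]
tcp_rot: [[-0.997, 0.082, -0.002], [0.082, 0.997, 0.0], [0.002, 0.0, -1.0]]
contact_force: [-9.3, 0.9, 29.0]
opening: 0.005
finger_force: 14.5
```

>>> {"fn": "carry_out", "kwargs": {
  "deltas": [
    [0,0,0.003,0,0,0,0],
    [0,0,0.006,0,0,0,0],
    [0,0,0.006,0,0,0,0]
  ]
}}

```text
time_s: 12.7
eef_pos: [474.9, 15.3, 79.9]
tcp_rot: [[-0.997, 0.081, -0.002], [0.081, 0.997, 0.0], [0.002, -0.0, -1.0]]
contact_force: [-13.0, 2.0, 36.3]
opening: 0.003
finger_force: 18.3
```

>>> {"fn": "carry_out", "kwargs": {
  "deltas": [
    [0,0,-0.1,0,0,0,0],
    [0,0,-0.2,0,0,0,0],
    [0,0,-0.3,0,0,0,0.3],
    [0,0,-0.35,0,0,0,0.7],
    [0,0,-0.35,0,0,0,0.7],
    [0,0,-0.35,0,0,0,0.7]
  ]
}}

```text
time_s: 13.3
eef_pos: [474.1, 15.5, 248.9]
tcp_rot: [[-0.997, 0.082, -0.002], [0.082, 0.997, 0.001], [0.003, 0.0, -1.0]]
contact_force: [0.2, 0.3, 1.1]
opening: 0.308
finger_force: 0.0
```

```bash
python3 - <<'E'
from h import *
t=shot('top','t2'); s=shot('side','s2'); r=cv2.resize
a=r(t[185:275,420:520],(400,360),interpolation=cv2.INTER_CUBIC); b=r(s[270:390,400:520],(400,400),interpolation=cv2.INTER_CUBIC)
d=r(t[140:260,280:440],(400,200));
cv2.imwrite('pics/c4.png',np.hstack([np.vstack([a,d]),np.vstack([b,b[:160]*0])]))
st=sensors.observe();print(st['eef_pos'],cab(st['eef_pos']))
E
```

```text
[473.0283132   15.51258219 247.32174206] [[-134.46021481    0.4877611 ]]
```

View pics/c4.png

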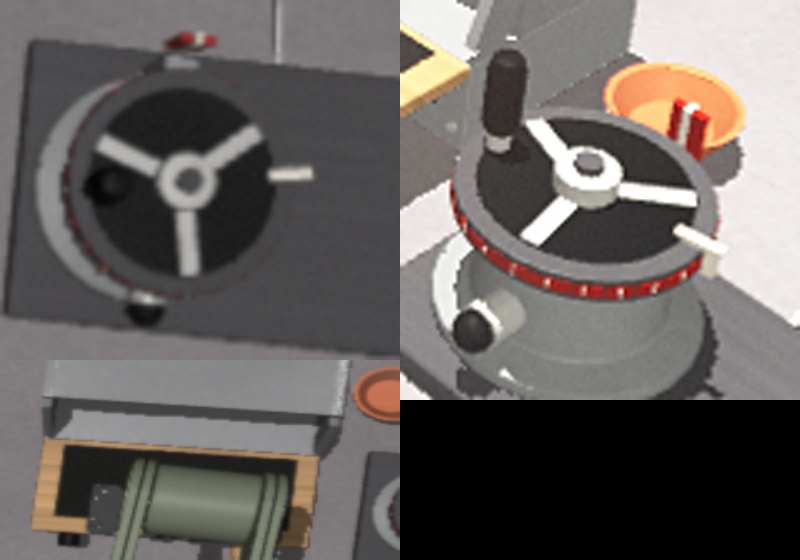

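```bash
python3 - <<'E'
from h import *
np.set_printoptions(precision=1,suppress=True)
print('axis',plane('side',[[455.8,327.6]],124),plane('top',[[466.1,231]],124))
print('crank',plane('side',[[432.1,286.8]],194),tri([447.5,230.8],[432.1,286.8]))
print('idx',plane('side',[[486.6,302]],135),plane('top',[[468,195]],135),'ptr',plane('side',[[496.3,342]],124),plane('top',[[498,228.4]],124))
E
```

```text
axis [[ 496.  -312.2  124. ]] [[ 497.9 -311.8  124. ]]
crank [[ 491.1 -247.8  194. ]] (array([ 494.2, -244.5,  190.4]), np.float64(2.296425586663157))
idx [[ 598.4 -316.4  135. ]] [[ 597.6 -313.8  135. ]] ptr [[ 517.8 -391.5  124. ]] [[ 506.7 -401.8  124. ]]
```

>>> {"fn": "carry_out", "kwargs": {
  "deltas": [
    [-0.08,-0.525,0,0,0,0,0.7],
    [-0.08,-0.525,0,0,0,0,0.7],
    [-0.08,-0.525,0,0,0,0,0.7],
    [-0.08,-0.525,0,0,0,0,0.7],
    [-0.08,-0.525,0,0,0,0,0.7],
    [-0.08,-0.525,0,0,0,0,0.7],
    [-0.08,-0.525,0,0,0,0,0.7],
    [-0.08,-0.525,0,0,0,0,0.7]
  ]
}}

```text
time_s: 14.2
eef_pos: [492.5, -248.2, 248.6]
tcp_rot: [[-0.997, 0.082, -0.003], [0.082, 0.997, 0.003], [0.003, 0.003, -1.0]]
contact_force: [-0.2, 0.7, -0.1]
opening: 0.702
finger_force: 0.0
```

>>> {"fn": "carry_out", "kwargs": {
  "deltas": [
    [0,0,0.05,0,0,0,0.7],
    [0,0,0.1,0,0,0,0.7],
    [0,0,0.174,0,0,0,0.7],
    [0,0,0.174,0,0,0,0.7],
    [0,0,0.174,0,0,0,0.7],
    [0,0,0.174,0,0,0,0.3],
    [0,0,0.174,0,0,0,0],
    [0,0,0.174,0,0,0,0]
  ]
}}

```text
time_s: 15.0
eef_pos: [494.3, -250.3, 165.3]
tcp_rot: [[-0.997, 0.082, 0.003], [0.082, 0.997, -0.002], [-0.003, -0.002, -1.0]]
contact_force: [0.3, 0.9, -0.1]
opening: 0.482
finger_force: 0.0
```

>>> {"fn": "carry_out", "kwargs": {
  "deltas": [
    [0,0,0,0,0,0,0],
    [0,0,0,0,0,0,0],
    [0,0,0,0,0,0,0]
  ]
}}

```text
time_s: 15.3
eef_pos: [493.7, -247.3, 163.9]
tcp_rot: [[-0.997, 0.082, 0.001], [0.082, 0.997, 0.005], [-0.0, 0.005, -1.0]]
contact_force: [0.2, 6.7, 4.4]
opening: 0.25
finger_force: 30.0
```

>>> {"fn": "carry_out", "kwargs": {
  "deltas": [
    [0.0204,-0.0054,0,0,0,0,0],
    [0.0402,-0.0146,0,0,0,0,0],
    [0.0578,-0.0268,0,0,0,0,0],
    [0.0732,-0.042,0,0,0,0,0],
    [0.0858,-0.0596,0,0,0,0,0],
    [0.095,-0.079,0,0,0,0,0],
    [0.1008,-0.1,0,0,0,0,0],
    [0.1024,-0.128,0,0,0,0,0]
  ]
}}

```text
time_s: 16.1
eef_pos: [437.1, -309.8, 163.9]
tcp_rot: [[-0.997, 0.082, 0.001], [0.082, 0.997, 0.0], [-0.001, 0.0, -1.0]]
contact_force: [2.1, 2.9, 3.1]
opening: 0.249
finger_force: 30.0
```

>>> {"fn": "carry_out", "kwargs": {
  "deltas": [
    [0,0,0,0,0,0,0],
    [0,0,0,0,0,0,0],
    [0,0,0,0,0,0,0]
  ]
}}

```text
time_s: 16.4
eef_pos: [437.2, -310.7, 163.9]
tcp_rot: [[-0.997, 0.082, 0.0], [0.082, 0.997, -0.003], [-0.001, -0.003, -1.0]]
contact_force: [-0.4, -2.4, 4.0]
opening: 0.249
finger_force: 30.0
```

```bash
python3 - <<'E'
from h import *
t=shot('top','t3'); s=shot('side','s3'); r=cv2.resize
a=r(t[185:275,420:520],(400,360),interpolation=cv2.INTER_CUBIC); b=r(s[290:380,410:510],(400,360),interpolation=cv2.INTER_CUBIC)
cv2.imwrite('pics/c5.png',np.hstack([a,b]))
E
```

```text
(no output)
```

View pics/c5.png

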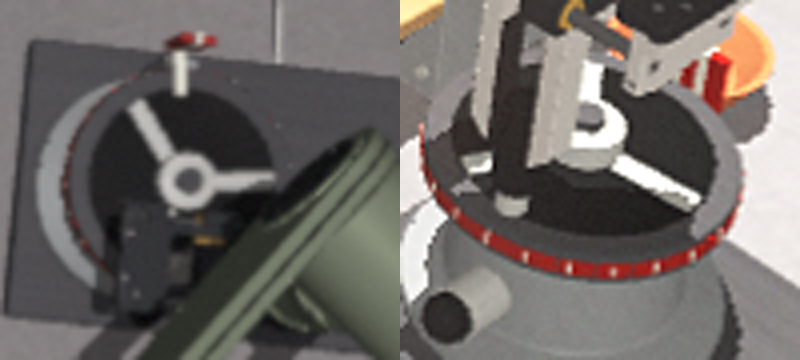

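```bash
python3 - <<'E'
from h import *
np.set_printoptions(precision=1,suppress=True)
t=cv2.imread('pics/t3.png').astype(int)
# white pointer: bright low-sat pixels
def cen(x0,x1,y0,y1):
    a=t[y0:y1,x0:x1]; w=np.clip(a.min(2)-110,0,None).astype(float); yy,xx=np.mgrid[y0:y1,x0:x1]
    return w.sum(1),(w*xx).sum(1)/np.maximum(w.sum(1),1e-6)
W,c=cen(459,472,196,212); print(np.c_[np.arange(196,212),W,c])
print(t[191:198,460:477].min(2)); print(t[191:198,460:477,2])
s=cv2.imread('pics/s2.png').astype(int); print(s[298:318:2,478:500].min(2))
E
```

```text
[[196.   24.  459.2]
 [197.   12.  459. ]
 [198.  240.  465. ]
 [199.  260.  464.5]
 [200.  340.  465.1]
 [201.  314.  465.2]
 [202.  246.  464.8]
 [203.  246.  464.7]
 [204.  242.  464.7]
 [205.  241.  464.7]
 [206.  235.  464.8]
 [207.  199.  464.8]
 [208.   95.  464.8]
 [209.    0.    0. ]
 [210.    0.    0. ]
 [211.    0.    0. ]]
[[129 127 128 127 127 129 130 131 131 129 128 129 129 130 130 128 128]
 [128 127 128 129 126 123 123 125 128 136 136 129 127 128 128 128 129]
 [129 127 124 119 102  76  71  82 114 164 169 134 118 122 126 127 130]
 [125 119  98  69  45  42  47  53  91 168 157  96  64  74 110 126 128]
 [114  81  45  33  29  29  36  49  91 160 140  73  53  67 108 126 126]
 [114  77  44  32  34  39  50  65  88 101  84  64  77  87 113 126 125]
 [108  85  70  80  94 102  88  72  67  66  80 108 121 123 126 126 127]]
[[135 133 133 132 134 135 136 136 136 135 134 133 135 136 135 134 134]
 [134 133 134 134 133 134 136 138 138 143 142 137 134 134 134 134 134]
 [134 133 131 127 117 123 143 148 149 180 184 158 141 137 134 133 135]
 [132 126 111  90  80 121 148 152 144 189 187 163 15
[... 463 characters left out ...]
5 230 103 111 106 108 106 107
  100 104 102 101]
 [135 140 126  48  31  31  95 178 159 105  32  52  51  63  97 109 107 108
  103 105 101  98]
 [136 140 119  33  35  39 111 180 150  47  32  36  35  31  66 108 102  99
   99 100 102  96]
 [134 128  87  31  24  76 158 168 117  29  32  32  30  51 109 129  98  97
   99  97  97 110]
 [138 122  55  28  40 108 182 155  47  30  33  31  28  64 122 134 103  95
   91 102 143 142]
 [143 144 146 135 121 149 182 154  24  31  33  35  39  93 133 120 117 135
  135 124  94  95]
 [104 141 142 142 142 141 136 107  29  31  33  34  48  70  70  51  54  68
   89 108 108 106]
 [ 49  48  68 121 144 144 143 145 139  99  33  32  45  67  75  93 111 114
  107 106 108 104]]
```

```bash
python3 - <<'E'
from h import *
np.set_printoptions(precision=1,suppress=True)
p=plane('top',[[464.9,198],[464.8,208]],124);i=plane('top',[[469.4,193]],135)
print(p,i,plane('side',[[486.8,302]],135), tri([469.4,193],[486.8,302]))
tip0=plane('top',[[498,228.4],[489,229.2]],124); print(tip0)
ax=np.array([498,-311.8])
for q in(p[0],i[0],tip0[0],np.array([437.2,-310.7])): d=q[:2]-ax; print(np.degrees(np.arctan2(d[1],d[0])),np.linalg.norm(d))
E
```

```text
[[ 590.4 -308.1  124. ]
 [ 562.3 -307.9  124. ]] [[ 603.2 -317.7  135. ]] [[ 598.7 -316.7  135. ]] (array([ 602.4, -316.7,  133.3]), np.float64(3.449102152642392))
[[ 506.7 -401.8  124. ]
 [ 504.  -376.3  124. ]]
2.2877213181626064 92.47067078728203
-3.1958639847902237 105.39737026217306
-84.46479003815209 90.40959030013846
178.96351180529336 60.80994984375502
```

>>> {"fn": "carry_out", "kwargs": {
  "deltas": [
    [0,0.006,0,0,0,0,0],
    [0.0005,0.012,0,0,0,0,0],
    [0.0005,0.012,0,0,0,0,0],
    [0.0005,0.012,0,0,0,0,0],
    [0.0005,0.012,0,0,0,0,0]
  ]
}}

```text
time_s: 17.0
eef_pos: [437.5, -302.7, 163.9]
tcp_rot: [[-0.997, 0.081, 0.0], [0.081, 0.997, 0.0], [-0.0, 0.0, -1.0]]
contact_force: [-1.8, -1.4, 5.7]
opening: 0.25
finger_force: 30.0
```

>>> {"fn": "carry_out", "kwargs": {
  "deltas": [
    [0,0,0,0,0,0,0.3],
    [0,0,0,0,0,0,0.6],
    [0,0,0,0,0,0,0.6],
    [0,0,-0.1,0,0,0,0.6],
    [0,0,-0.2,0,0,0,0.6],
    [0,0.2,-0.2,0,0,0,0.6],
    [0.1,0.3,-0.2,0,0,0,0.6],
    [0.1,0.4,-0.2,0,0,0,0.6]
  ]
}}

```text
time_s: 17.8
eef_pos: [413.1, -156.2, 263.1]
tcp_rot: [[-0.997, 0.083, -0.0], [0.083, 0.997, 0.001], [0.001, 0.001, -1.0]]
contact_force: [0.3, 0.4, 1.0]
opening: 0.6
finger_force: 0.0
```

```bash
python3 - <<'E'
from h import *
np.set_printoptions(precision=1,suppress=True)
t=shot('top','t4'); s=shot('side','s4'); r=cv2.resize
print(cab(sensors.observe()['eef_pos']),sensors.observe()['eef_pos'])
a=r(t[185:275,420:520],(400,360),interpolation=cv2.INTER_CUBIC); b=r(s[290:380,410:510],(400,360),interpolation=cv2.INTER_CUBIC)
cv2.imwrite('pics/c6.png',np.hstack([a,b]))
t=t.astype(int);y0,y1,x0,x1=196,212,459,474
a=t[y0:y1,x0:x1]; w=np.clip(a.min(2)-115,0,None).astype(float); yy,xx=np.mgrid[y0:y1,x0:x1]
print(np.c_[np.arange(y0,y1),w.sum(1),(w*xx).sum(1)/np.maximum(w.sum(1),1e-6)])
E
```

```text
[[-181.  -172.1]] [ 412.5 -152.7  262.8]
[[196.   10.  459. ]
 [197.    9.  468.2]
 [198.  158.  469. ]
 [199.  265.  467.5]
 [200.  267.  467.1]
 [201.  246.  467.4]
 [202.  218.  468.2]
 [203.  198.  468. ]
 [204.  191.  467.9]
 [205.  187.  467.9]
 [206.  189.  467.9]
 [207.  185.  467.8]
 [208.  134.  467.8]
 [209.    0.    0. ]
 [210.    0.    0. ]
 [211.   19.  459. ]]
```

View pics/c6.png

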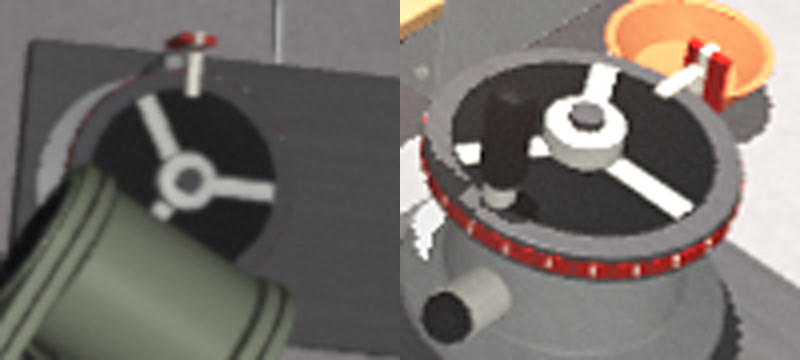

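The pointer now lines up with the index line, to within about 0.5°. Next I'll check whether any chuck has been knocked.

```bash
python3 - <<'E'
from h import *
np.set_printoptions(precision=1,suppress=True)
for n,f,(x0,x1,y0,y1) in(('top','t',(150,300,150,320)),('side','s',(150,320,170,290))):
    a=cv2.imread(f'pics/{n}0.png')[y0:y1,x0:x1].astype(int);b=cv2.imread(f'pics/{f}4.png')[y0:y1,x0:x1].astype(int)
    d=abs(a-b).max(2)>50; c=cv2.connectedComponentsWithStats(d.astype(np.uint8))[2]; print(n,[tuple(r) for r in c[1:] if r[4]>8],(x0,y0))
t=cv2.imread('pics/t4.png');a=cv2.resize(t[185:275,185:285],(400,360),interpolation=cv2.INTER_CUBIC)
s=cv2.imread('pics/s4.png');b=cv2.resize(s[185:275,210:310],(400,360),interpolation=cv2.INTER_CUBIC)
cv2.imwrite('pics/c7.png',np.hstack([a,b]))
E
```

```text
top [(np.int32(146), np.int32(8), np.int32(4), np.int32(10), np.int32(27)), (np.int32(147), np.int32(36), np.int32(3), np.int32(17), np.int32(40)), (np.int32(144), np.int32(54), np.int32(6), np.int32(29), np.int32(143)), (np.int32(90), np.int32(84), np.int32(25), np.int32(16), np.int32(317)), (np.int32(143), np.int32(84), np.int32(7), np.int32(7), np.int32(47)), (np.int32(116), np.int32(87), np.int32(5), np.int32(12), np.int32(33))] (150, 150)
side [(np.int32(0), np.int32(6), np.int32(44), np.int32(114), np.int32(2150)), (np.int32(95), np.int32(54), np.int32(25), np.int32(37), np.int32(546)), (np.int32(135), np.int32(74), np.int32(35), np.int32(46), np.int32(641)), (np.int32(148), np.int32(75), np.int32(22), np.int32(25), np.int32(288)), (np.int32(110), np.int32(94), np.int32(12), np.int32(6), np.int32(32))] (150, 170)
```

View pics/c7.png

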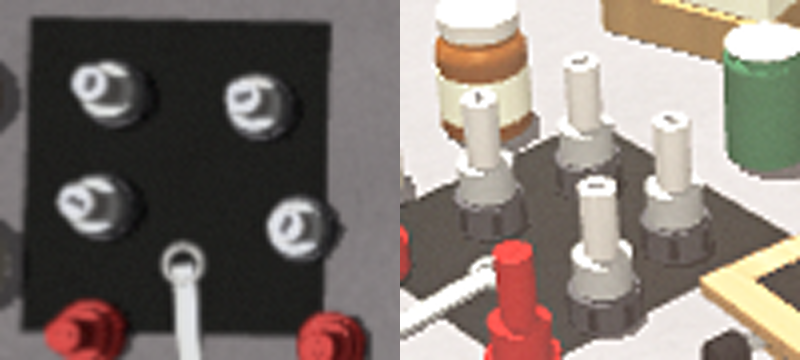

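Chuck D moved to about (257,241); the other three are where they were.

```bash
python3 - <<'E'
from h import *
np.set_printoptions(precision=1,suppress=True)
d1=plane('top',[[256.9,241.2]],104);d2=plane('side',[[259.4,231.2]],104);print(d1,d2)
print(cab([[559.4,416.2],[550,306.2],[476,424.2],(d1[0][:2]+d2[0][:2])/2]))
print('red',cab(plane('top',[[266,268]],104)))
s=sensors.observe();print(cab(s['eef_pos']),s['eef_pos'][2])
E
```

```text
[[460.  273.7 104. ]] [[461.2 275.5 104. ]]
[[ -81.2  406.9]
 [ -81.6  296.5]
 [-165.   408. ]
 [-168.1  257.7]]
red [[-241.1  223.3]]
[[-181.  -172.1]] 262.75501689340194
```

>>> {"fn": "carry_out", "kwargs": {
  "deltas": [
    [-0.01,0.5,0,0,0,0,0.7],
    [-0.01,0.5,0,0,0,0,0.7],
    [-0.01,0.5,0,0,0,0,0.7],
    [-0.01,0.5,0,0,0,0,0.7],
    [-0.01,0.5,0,0,0,0,0.7],
    [-0.01,0.5,0,0,0,0,0.7],
    [-0.01,0.5,0,0,0,0,0.7],
    [-0.01,0.5,0,0,0,0,0.7]
  ]
}}

```text
time_s: 18.7
eef_pos: [439.6, 89.8, 263.0]
tcp_rot: [[-0.997, 0.083, -0.001], [0.083, 0.997, -0.001], [0.001, -0.001, -1.0]]
contact_force: [0.3, -0.1, 0.4]
opening: 0.698
finger_force: 0.0
```

>>> {"fn": "carry_out", "kwargs": {
  "deltas": [
    [-0.016,0.36,0,0,0,0,0.7],
    [-0.016,0.36,0,0,0,0,0.7],
    [-0.016,0.36,0,0,0,0,0.7],
    [-0.016,0.36,0,0,0,0,0.7],
    [-0.016,0.36,0.1,0,0,0,0.7],
    [-0.016,0.36,0.2,0,0,0,0.7],
    [-0.016,0.36,0.25,0,0,0,0.7],
    [-0.016,0.36,0.25,0,0,0,0.7]
  ]
}}

```text
time_s: 19.5
eef_pos: [459.3, 266.1, 133.4]
tcp_rot: [[-0.996, 0.085, -0.01], [0.085, 0.996, -0.004], [0.01, -0.005, -1.0]]
contact_force: [-0.3, -0.2, -0.8]
opening: 0.701
finger_force: 0.0
```

>>> {"fn": "carry_out", "kwargs": {
  "deltas": [
    [0,0,0,0,0,0,0.7],
    [0,0,0,0,0,0,0.7],
    [0,0,0,0,0,0,0.7]
  ]
}}

```text
time_s: 19.8
eef_pos: [464.4, 269.8, 141.1]
tcp_rot: [[-0.997, 0.083, 0.005], [0.083, 0.997, 0.002], [-0.004, 0.002, -1.0]]
contact_force: [-0.6, 0.6, -0.6]
opening: 0.701
finger_force: 0.0
```

>>> {"fn": "carry_out", "kwargs": {
  "deltas": [
    [0.008,0.009,0,0,0,0,0.7],
    [0.008,0.009,0.06,0,0,0,0.7],
    [0.008,0.009,0.12,0,0,0,0.7],
    [0.008,0.009,0.156,0,0,0,0.7],
    [0.008,0.009,0.156,0,0,0,0.7],
    [0.008,0.009,0.156,0,0,0,0.7],
    [0.008,0.009,0.156,0,0,0,0],
    [0.008,0.009,0.156,0,0,0,0]
  ]
}}

```text
time_s: 20.6
eef_pos: [459.9, 275.1, 62.2]
tcp_rot: [[-0.997, 0.082, 0.003], [0.082, 0.997, 0.001], [-0.003, 0.001, -1.0]]
contact_force: [0.6, 0.9, -0.0]
opening: 0.566
finger_force: 0.0
```

>>> {"fn": "carry_out", "kwargs": {
  "deltas": [
    [0,0,0,0,0,0,0],
    [0,0,0,0,0,0,0],
    [0,0,0,0,0,0,0],
    [0,0,0,0,0,0,0]
  ]
}}

```text
time_s: 21.0
eef_pos: [458.9, 274.9, 60.7]
tcp_rot: [[-0.997, 0.082, 0.001], [0.082, 0.997, 0.001], [-0.001, 0.001, -1.0]]
contact_force: [-0.3, 0.6, 0.3]
opening: 0.261
finger_force: 30.0
```

>>> {"fn": "carry_out", "kwargs": {
  "deltas": [
    [0,0,-0.04,0,0,0,0],
    [0,0,-0.11,0,0,0,0],
    [0,0,-0.18,0,0,0,0],
    [0,0,-0.25,0,0,0,0],
    [0,0,-0.32,0,0,0,0],
    [0,0,-0.38,0,0,0,0],
    [0,0,-0.41,0,0,0,0],
    [0,0,-0.41,0,0,0,0]
  ]
}}

```text
time_s: 21.8
eef_pos: [459.4, 274.7, 266.8]
tcp_rot: [[-0.997, 0.082, 0.003], [0.082, 0.997, 0.001], [-0.003, 0.001, -1.0]]
contact_force: [0.7, -0.7, -5.5]
opening: 0.264
finger_force: 30.0
```

>>> {"fn": "carry_out", "kwargs": {
  "deltas": [
    [-0.03,-0.08,0,0,0,0,0],
    [-0.06,-0.16,0,0,0,0,0],
    [-0.09,-0.24,0,0,0,0,0],
    [-0.12,-0.32,0,0,0,0,0],
    [-0.15,-0.4,0,0,0,0,0],
    [-0.18,-0.48,0,0,0,0,0],
    [-0.21,-0.56,0,0,0,0,0],
    [-0.24,-0.646,0,0,0,0,0]
  ]
}}

```text
time_s: 22.6
eef_pos: [550.2, -58.3, 261.7]
tcp_rot: [[-0.997, 0.082, -0.006], [0.082, 0.997, 0.002], [0.006, 0.002, -1.0]]
contact_force: [1.3, -1.2, -4.7]
opening: 0.261
finger_force: 30.0
```

>>> {"fn": "carry_out", "kwargs": {
  "deltas": [
    [0,0,0,0,0,0,0],
    [0,0,0,0,0,0,0],
    [0,0,0,0,0,0,0],
    [0,0,0,0,0,0,0]
  ]
}}

```text
time_s: 23.0
eef_pos: [550.9, -56.0, 264.2]
tcp_rot: [[-0.997, 0.08, -0.002], [0.08, 0.997, 0.001], [0.002, 0.001, -1.0]]
contact_force: [-0.0, -0.1, -4.1]
opening: 0.259
finger_force: 30.0
```

>>> {"fn": "carry_out", "kwargs": {
  "deltas": [
    [0,0,0.05,0,0,0,0],
    [0,0,0.11,0,0,0,0],
    [0,0,0.17,0,0,0,0],
    [0,0,0.22,0,0,0,0],
    [0,0,0.24,0,0,0,0],
    [0,0,0.24,0,0,0,0],
    [0,0,0.243,0,0,0,0],
    [0,0,0.246,0,0,0,0]
  ]
}}

```text
time_s: 23.8
eef_pos: [553.4, -57.5, 144.5]
tcp_rot: [[-0.997, 0.081, 0.004], [0.081, 0.997, -0.001], [-0.004, -0.001, -1.0]]
contact_force: [0.2, -0.2, -4.8]
opening: 0.259
finger_force: 30.0
```

>>> {"fn": "carry_out", "kwargs": {
  "deltas": [
    [0,0,0,0,0,0,0],
    [0,0,0,0,0,0,0],
    [0,0,0,0,0,0,0]
  ]
}}

```text
time_s: 24.1
eef_pos: [552.1, -57.5, 143.1]
tcp_rot: [[-0.997, 0.082, 0.001], [0.082, 0.997, -0.0], [-0.001, -0.0, -1.0]]
contact_force: [-0.1, -0.3, -5.7]
opening: 0.263
finger_force: 30.0
```

>>> {"fn": "carry_out", "kwargs": {
  "deltas": [
    [0,0,0.002,0,0,0,0],
    [0,0,0.004,0,0,0,0],
    [0,0,0.005,0,0,0,0],
    [0,0,0.005,0,0,0,0],
    [0,0,0.005,0,0,0,0]
  ]
}}

```text
time_s: 24.6
eef_pos: [552.0, -57.4, 140.8]
tcp_rot: [[-0.997, 0.082, 0.001], [0.082, 0.997, -0.0], [-0.001, -0.0, -1.0]]
contact_force: [-2.0, -0.5, 2.2]
opening: 0.261
finger_force: 30.0
```

>>> {"fn": "carry_out", "kwargs": {
  "deltas": [
    [0,0,0,0,0,0,0.4],
    [0,0,0,0,0,0,0.6],
    [0,0,0,0,0,0,0.6],
    [0,0,-0.05,0,0,0,0.6],
    [0,0,-0.12,0,0,0,0.6],
    [0,0,-0.2,0,0,0,0.6],
    [0,0,-0.25,0,0,0,0.6],
    [0,0,-0.25,0,0,0,0.6]
  ]
}}

```text
time_s: 25.4
eef_pos: [554.8, -58.0, 270.2]
tcp_rot: [[-0.997, 0.082, 0.01], [0.082, 0.997, -0.003], [-0.01, -0.002, -1.0]]
contact_force: [0.5, -0.1, 0.3]
opening: 0.6
finger_force: 0.0
```

>>> {"fn": "carry_out", "kwargs": {
  "deltas": [
    [0.008,0.09,0,0,0,0,0.7],
    [0.016,0.18,0,0,0,0,0.7],
    [0.024,0.27,0,0,0,0,0.7],
    [0.032,0.36,0,0,0,0,0.7],
    [0.04,0.45,0,0,0,0,0.7],
    [0.048,0.54,0,0,0,0,0.7],
    [0.056,0.63,0,0,0,0,0.7],
    [0.063,0.723,0,0,0,0,0.7]
  ]
}}

```text
time_s: 26.2
eef_pos: [549.0, 307.1, 262.8]
tcp_rot: [[-0.997, 0.082, -0.002], [0.082, 0.997, -0.001], [0.002, -0.001, -1.0]]
contact_force: [0.6, -1.4, 0.8]
opening: 0.703
finger_force: 0.0
```

>>> {"fn": "carry_out", "kwargs": {
  "deltas": [
    [0,0,0,0,0,0,0.7],
    [0,0,0.08,0,0,0,0.7],
    [0,0,0.16,0,0,0,0.7],
    [0,0,0.24,0,0,0,0.7],
    [0,0,0.24,0,0,0,0.7],
    [0,0,0.24,0,0,0,0.7],
    [0,0,0.24,0,0,0,0.7]
  ]
}}

```text
time_s: 26.9
eef_pos: [551.7, 305.7, 147.5]
tcp_rot: [[-0.997, 0.082, 0.004], [0.082, 0.997, 0.001], [-0.004, 0.002, -1.0]]
contact_force: [-0.1, 0.1, -0.8]
opening: 0.7
finger_force: 0.0
```

>>> {"fn": "carry_out", "kwargs": {
  "deltas": [
    [0.002,0,0.06,0,0,0,0.7],
    [0.002,0,0.12,0,0,0,0.7],
    [0.002,0,0.165,0,0,0,0.7],
    [0.002,0,0.165,0,0,0,0.7],
    [0.002,0,0.165,0,0,0,0.7],
    [0.002,0,0.165,0,0,0,0],
    [0.002,0,0.165,0,0,0,0],
    [0.002,0,0.165,0,0,0,0]
  ]
}}

```text
time_s: 27.7
eef_pos: [550.1, 306.1, 64.1]
tcp_rot: [[-0.997, 0.082, 0.003], [0.082, 0.997, 0.001], [-0.003, 0.001, -1.0]]
contact_force: [-0.2, 0.3, 0.7]
opening: 0.479
finger_force: 0.0
```

>>> {"fn": "carry_out", "kwargs": {
  "deltas": [
    [0,0,0,0,0,0,0],
    [0,0,0,0,0,0,0],
    [0,0,0,0,0,0,0],
    [0,0,0,0,0,0,0]
  ]
}}

```text
time_s: 28.1
eef_pos: [549.2, 306.2, 62.8]
tcp_rot: [[-0.997, 0.082, 0.001], [0.082, 0.997, 0.001], [-0.001, 0.001, -1.0]]
contact_force: [-0.2, 1.5, 0.4]
opening: 0.258
finger_force: 30.0
```

>>> {"fn": "carry_out", "kwargs": {
  "deltas": [
    [0,0,-0.04,0,0,0,0],
    [0,0,-0.11,0,0,0,0],
    [0,0,-0.18,0,0,0,0],
    [0,0,-0.25,0,0,0,0],
    [0,0,-0.32,0,0,0,0],
    [0,0,-0.38,0,0,0,0],
    [0,0,-0.41,0,0,0,0],
    [0,0,-0.41,0,0,0,0]
  ]
}}

```text
time_s: 28.9
eef_pos: [549.9, 305.8, 269.1]
tcp_rot: [[-0.997, 0.082, 0.003], [0.082, 0.997, 0.001], [-0.003, 0.001, -1.0]]
contact_force: [0.2, -0.3, -4.3]
opening: 0.26
finger_force: 30.0
```

>>> {"fn": "carry_out", "kwargs": {
  "deltas": [
    [-0.01,-0.07,0,0,0,0,0],
    [-0.02,-0.14,0,0,0,0,0],
    [-0.03,-0.22,0,0,0,0,0],
    [-0.04,-0.3,0,0,0,0,0],
    [-0.05,-0.38,0,0,0,0,0],
    [-0.064,-0.463,0,0,0,0,0],
    [-0.064,-0.463,0,0,0,0,0],
    [-0.064,-0.463,0,0,0,0,0]
  ]
}}

```text
time_s: 29.7
eef_pos: [560.4, 71.3, 264.3]
tcp_rot: [[-0.996, 0.084, -0.006], [0.084, 0.996, 0.001], [0.006, 0.0, -1.0]]
contact_force: [-1.1, 0.9, -5.0]
opening: 0.259
finger_force: 30.0
```

>>> {"fn": "carry_out", "kwargs": {
  "deltas": [
    [0,0,0.05,0,0,0,0],
    [0,0,0.11,0,0,0,0],
    [0,0,0.17,0,0,0,0],
    [0,0,0.22,0,0,0,0],
    [0,0,0.24,0,0,0,0],
    [0,0,0.24,0,0,0,0],
    [0,0,0.24,0,0,0,0],
    [0,0,0.24,0,0,0,0]
  ]
}}

```text
time_s: 30.5
eef_pos: [562.9, 72.7, 148.6]
tcp_rot: [[-0.997, 0.081, 0.002], [0.081, 0.997, 0.0], [-0.002, 0.0, -1.0]]
contact_force: [1.0, 0.4, -3.8]
opening: 0.26
finger_force: 30.0
```

>>> {"fn": "carry_out", "kwargs": {
  "deltas": [
    [0,0,0.003,0,0,0,0],
    [0,0,0.006,0,0,0,0],
    [0,0,0.008,0,0,0,0],
    [0,0,0.009,0,0,0,0],
    [0,0,0.01,0,0,0,0],
    [0,0,0.01,0,0,0,0],
    [0,0,0.01,0,0,0,0]
  ]
}}

```text
time_s: 31.2
eef_pos: [561.9, 72.2, 142.7]
tcp_rot: [[-0.997, 0.082, 0.0], [0.082, 0.997, -0.0], [-0.0, -0.0, -1.0]]
contact_force: [0.1, 0.7, -3.5]
opening: 0.262
finger_force: 30.0
```

>>> {"fn": "carry_out", "kwargs": {
  "deltas": [
    [0,0,0.002,0,0,0,0],
    [0,0,0.002,0,0,0,0.4],
    [0,0,0.002,0,0,0,0.6],
    [0,0,0.002,0,0,0,0.6],
    [0,0,-0.05,0,0,0,0.6],
    [0,0,-0.12,0,0,0,0.6],
    [0,0,-0.2,0,0,0,0.6],
    [0,0,-0.25,0,0,0,0.6]
  ]
}}

```text
time_s: 32.0
eef_pos: [563.3, 72.3, 271.0]
tcp_rot: [[-0.997, 0.082, 0.005], [0.082, 0.997, -0.0], [-0.005, 0.0, -1.0]]
contact_force: [0.2, -0.5, 0.6]
opening: 0.599
finger_force: 0.0
```

>>> {"fn": "carry_out", "kwargs": {
  "deltas": [
    [0.028,0.085,0,0,0,0,0.7],
    [0.056,0.17,0,0,0,0,0.7],
    [0.084,0.255,0,0,0,0,0.7],
    [0.112,0.34,0,0,0,0,0.7],
    [0.14,0.425,0,0,0,0,0.7],
    [0.17,0.51,0,0,0,0,0.7],
    [0.2,0.6,0,0,0,0,0.7],
    [0.23,0.686,0,0,0,0,0.7]
  ]
}}

```text
time_s: 32.8
eef_pos: [474.8, 425.6, 267.6]
tcp_rot: [[-0.997, 0.082, 0.001], [0.082, 0.997, 0.001], [-0.001, 0.001, -1.0]]
contact_force: [0.7, -0.7, 0.4]
opening: 0.698
finger_force: 0.0
```

>>> {"fn": "carry_out", "kwargs": {
  "deltas": [
    [0,0,0,0,0,0,0.7],
    [0,0,0.08,0,0,0,0.7],
    [0,0,0.16,0,0,0,0.7],
    [0,0,0.24,0,0,0,0.7],
    [0,0,0.24,0,0,0,0.7],
    [0,0,0.24,0,0,0,0.7],
    [0,0,0.24,0,0,0,0.7]
  ]
}}

```text
time_s: 33.5
eef_pos: [477.4, 424.3, 150.6]
tcp_rot: [[-0.997, 0.082, 0.004], [0.082, 0.997, 0.003], [-0.004, 0.003, -1.0]]
contact_force: [-0.3, 0.4, -0.3]
opening: 0.699
finger_force: 0.0
```

>>> {"fn": "carry_out", "kwargs": {
  "deltas": [
    [0.002,0,0.06,0,0,0,0.7],
    [0.002,0,0.12,0,0,0,0.7],
    [0.002,0,0.172,0,0,0,0.7],
    [0.002,0,0.172,0,0,0,0.7],
    [0.002,0,0.172,0,0,0,0.7],
    [0.002,0,0.172,0,0,0,0],
    [0.002,0,0.172,0,0,0,0],
    [0.002,0,0.172,0,0,0,0]
  ]
}}

```text
time_s: 34.3
eef_pos: [475.4, 424.4, 63.3]
tcp_rot: [[-0.997, 0.082, 0.003], [0.082, 0.997, 0.002], [-0.002, 0.002, -1.0]]
contact_force: [-0.5, -0.5, -0.5]
opening: 0.483
finger_force: 0.0
```

>>> {"fn": "carry_out", "kwargs": {
  "deltas": [
    [0,0,0,0,0,0,0],
    [0,0,0,0,0,0,0],
    [0,0,0,0,0,0,0],
    [0,0,0,0,0,0,0]
  ]
}}

```text
time_s: 34.7
eef_pos: [474.5, 424.1, 61.7]
tcp_rot: [[-0.997, 0.082, 0.0], [0.082, 0.997, 0.001], [-0.0, 0.001, -1.0]]
contact_force: [0.2, 1.9, -0.6]
opening: 0.261
finger_force: 30.0
```

>>> {"fn": "carry_out", "kwargs": {
  "deltas": [
    [0,0,-0.04,0,0,0,0],
    [0,0,-0.11,0,0,0,0],
    [0,0,-0.18,0,0,0,0],
    [0,0,-0.25,0,0,0,0],
    [0,0,-0.32,0,0,0,0],
    [0,0,-0.38,0,0,0,0],
    [0,0,-0.41,0,0,0,0],
    [0,0,-0.41,0,0,0,0]
  ]
}}

```text
time_s: 35.5
eef_pos: [475.2, 424.1, 268.2]
tcp_rot: [[-0.997, 0.082, 0.003], [0.082, 0.997, 0.002], [-0.003, 0.002, -1.0]]
contact_force: [-1.2, 0.3, -4.3]
opening: 0.259
finger_force: 30.0
```

>>> {"fn": "carry_out", "kwargs": {
  "deltas": [
    [-0.013,-0.085,0,0,0,0,0],
    [-0.026,-0.17,0,0,0,0,0],
    [-0.039,-0.255,0,0,0,0,0],
    [-0.052,-0.34,0,0,0,0,0],
    [-0.065,-0.425,0,0,0,0,0],
    [-0.08,-0.51,0,0,0,0,0],
    [-0.094,-0.6,0,0,0,0,0],
    [-0.108,-0.686,0,0,0,0,0]
  ]
}}

```text
time_s: 36.3
eef_pos: [498.1, 75.5, 263.1]
tcp_rot: [[-0.997, 0.082, -0.006], [0.082, 0.997, -0.0], [0.006, -0.001, -1.0]]
contact_force: [1.2, 0.5, -4.8]
opening: 0.263
finger_force: 30.0
```

>>> {"fn": "carry_out", "kwargs": {
  "deltas": [
    [0,0,0,0,0,0,0],
    [0,0,0,0,0,0,0],
    [0,0,0.06,0,0,0,0],
    [0,0,0.12,0,0,0,0],
    [0,0,0.18,0,0,0,0],
    [0,0,0.235,0,0,0,0],
    [0,0,0.235,0,0,0,0],
    [0,0,0.235,0,0,0,0]
  ]
}}

```text
time_s: 37.1
eef_pos: [499.1, 78.5, 148.2]
tcp_rot: [[-0.997, 0.08, -0.003], [0.08, 0.997, 0.0], [0.003, 0.0, -1.0]]
contact_force: [-0.6, 0.2, -4.0]
opening: 0.259
finger_force: 30.0
```

>>> {"fn": "carry_out", "kwargs": {
  "deltas": [
    [0,0,0.003,0,0,0,0],
    [0,0,0.006,0,0,0,0],
    [0,0,0.009,0,0,0,0],
    [0,0,0.012,0,0,0,0],
    [0,0,0.014,0,0,0,0],
    [0,0,0.014,0,0,0,0],
    [0,0,0.014,0,0,0,0]
  ]
}}

```text
time_s: 37.8
eef_pos: [500.1, 77.3, 141.9]
tcp_rot: [[-0.997, 0.082, -0.0], [0.082, 0.997, 0.0], [0.0, 0.0, -1.0]]
contact_force: [0.8, -0.2, -4.3]
opening: 0.264
finger_force: 30.0
```

>>> {"fn": "carry_out", "kwargs": {
  "deltas": [
    [0,0,0.003,0,0,0,0],
    [0,0,0.003,0,0,0,0.4],
    [0,0,0.003,0,0,0,0.6],
    [0,0,0.003,0,0,0,0.6],
    [0,0,-0.05,0,0,0,0.6],
    [0,0,-0.12,0,0,0,0.6],
    [0,0,-0.2,0,0,0,0.6],
    [0,0,-0.25,0,0,0,0.6]
  ]
}}

```text
time_s: 38.6
eef_pos: [501.4, 77.4, 270.5]
tcp_rot: [[-0.997, 0.082, 0.005], [0.082, 0.997, -0.0], [-0.005, 0.0, -1.0]]
contact_force: [0.7, 1.0, 0.0]
opening: 0.603
finger_force: 0.0
```

>>> {"fn": "carry_out", "kwargs": {
  "deltas": [
    [-0.008,0.085,0,0,0,0,0.7],
    [-0.016,0.17,0,0,0,0,0.7],
    [-0.024,0.255,0,0,0,0,0.7],
    [-0.032,0.34,0,0,0,0,0.7],
    [-0.04,0.425,0,0,0,0,0.7],
    [-0.048,0.51,0,0,0,0,0.7],
    [-0.056,0.6,0,0,0,0,0.7],
    [-0.062,0.684,0,0,0,0,0.7]
  ]
}}

```text
time_s: 39.4
eef_pos: [559.2, 417.7, 266.9]
tcp_rot: [[-0.997, 0.082, 0.0], [0.082, 0.997, 0.0], [-0.0, 0.0, -1.0]]
contact_force: [0.5, 1.1, 0.4]
opening: 0.699
finger_force: 0.0
```

>>> {"fn": "carry_out", "kwargs": {
  "deltas": [
    [0,0,0,0,0,0,0.7],
    [0,0,0.08,0,0,0,0.7],
    [0,0,0.16,0,0,0,0.7],
    [0,0,0.24,0,0,0,0.7],
    [0,0,0.24,0,0,0,0.7],
    [0,0,0.24,0,0,0,0.7],
    [0,0,0.24,0,0,0,0.7]
  ]
}}

```text
time_s: 40.1
eef_pos: [561.0, 416.3, 150.5]
tcp_rot: [[-0.997, 0.082, 0.005], [0.082, 0.997, 0.003], [-0.005, 0.003, -1.0]]
contact_force: [0.5, 0.1, -0.1]
opening: 0.704
finger_force: 0.0
```

>>> {"fn": "carry_out", "kwargs": {
  "deltas": [
    [0.002,0,0.06,0,0,0,0.7],
    [0.002,0,0.12,0,0,0,0.7],
    [0.002,0,0.172,0,0,0,0.7],
    [0.002,0,0.172,0,0,0,0.7],
    [0.002,0,0.172,0,0,0,0.7],
    [0.002,0,0.172,0,0,0,0],
    [0.002,0,0.172,0,0,0,0],
    [0.002,0,0.172,0,0,0,0]
  ]
}}

```text
time_s: 40.9
eef_pos: [559.1, 416.4, 63.0]
tcp_rot: [[-0.997, 0.082, 0.003], [0.082, 0.997, 0.002], [-0.003, 0.002, -1.0]]
contact_force: [0.0, -0.3, -0.6]
opening: 0.482
finger_force: 0.0
```

>>> {"fn": "carry_out", "kwargs": {
  "deltas": [
    [0,0,0,0,0,0,0],
    [0,0,0,0,0,0,0],
    [0,0,0,0,0,0,0],
    [0,0,0,0,0,0,0]
  ]
}}

```text
time_s: 41.3
eef_pos: [558.1, 416.3, 61.2]
tcp_rot: [[-0.997, 0.082, 0.0], [0.082, 0.997, 0.001], [-0.0, 0.001, -1.0]]
contact_force: [-0.0, 1.1, 1.1]
opening: 0.266
finger_force: 30.0
```

>>> {"fn": "carry_out", "kwargs": {
  "deltas": [
    [0,0,-0.04,0,0,0,0],
    [0,0,-0.11,0,0,0,0],
    [0,0,-0.18,0,0,0,0],
    [0,0,-0.25,0,0,0,0],
    [0,0,-0.32,0,0,0,0],
    [0,0,-0.38,0,0,0,0],
    [0,0,-0.41,0,0,0,0],
    [0,0,-0.41,0,0,0,0]
  ]
}}

```text
time_s: 42.1
eef_pos: [558.9, 416.1, 267.8]
tcp_rot: [[-0.997, 0.082, 0.003], [0.082, 0.997, 0.001], [-0.003, 0.002, -1.0]]
contact_force: [1.3, 0.3, -5.3]
opening: 0.258
finger_force: 30.0
```

>>> {"fn": "carry_out", "kwargs": {
  "deltas": [
    [0.015,-0.07,0,0,0,0,0],
    [0.03,-0.14,0,0,0,0,0],
    [0.045,-0.21,0,0,0,0,0],
    [0.059,-0.28,0,0,0,0,0],
    [0.059,-0.35,0,0,0,0,0],
    [0.059,-0.42,0,0,0,0,0],
    [0.059,-0.5,0,0,0,0,0],
    [0.059,-0.58,0,0,0,0,0]
  ]
}}

```text
time_s: 42.9
eef_pos: [502.6, 127.6, 262.5]
tcp_rot: [[-0.997, 0.081, -0.006], [0.081, 0.997, -0.001], [0.006, -0.001, -1.0]]
contact_force: [1.1, 0.1, -4.0]
opening: 0.266
finger_force: 30.0
```

>>> {"fn": "carry_out", "kwargs": {
  "deltas": [
    [0,-0.07,0,0,0,0,0],
    [0,-0.14,0,0,0,0,0],
    [0,-0.21,0,0,0,0,0],
    [0,-0.28,0,0,0,0,0],
    [0,-0.364,0,0,0,0,0],
    [0,-0.364,0,0,0,0,0],
    [0,-0.364,0,0,0,0,0],
    [0,-0.364,0,0,0,0,0]
  ]
}}

```text
time_s: 43.7
eef_pos: [488.9, -51.3, 264.1]
tcp_rot: [[-0.997, 0.081, -0.003], [0.081, 0.997, 0.001], [0.003, 0.001, -1.0]]
contact_force: [0.4, -0.3, -4.3]
opening: 0.263
finger_force: 30.0
```

>>> {"fn": "carry_out", "kwargs": {
  "deltas": [
    [0,0,0,0,0,0,0],
    [0,0,0.06,0,0,0,0],
    [0,0,0.12,0,0,0,0],
    [0,0,0.18,0,0,0,0],
    [0,0,0.235,0,0,0,0],
    [0,0,0.235,0,0,0,0],
    [0,0,0.235,0,0,0,0],
    [0,0,0.235,0,0,0,0]
  ]
}}

```text
time_s: 44.5
eef_pos: [491.7, -52.2, 150.5]
tcp_rot: [[-0.997, 0.081, 0.004], [0.081, 0.997, -0.001], [-0.004, -0.001, -1.0]]
contact_force: [0.8, -0.7, -4.6]
opening: 0.262
finger_force: 30.0
```

>>> {"fn": "carry_out", "kwargs": {
  "deltas": [
    [0,0,0.003,0,0,0,0],
    [0,0,0.006,0,0,0,0],
    [0,0,0.009,0,0,0,0],
    [0,0,0.012,0,0,0,0],
    [0,0,0.015,0,0,0,0],
    [0,0,0.017,0,0,0,0],
    [0,0,0.017,0,0,0,0]
  ]
}}

```text
time_s: 45.2
eef_pos: [490.2, -52.4, 141.2]
tcp_rot: [[-0.997, 0.082, 0.0], [0.082, 0.997, -0.0], [-0.0, -0.0, -1.0]]
contact_force: [-4.4, 0.5, 5.4]
opening: 0.261
finger_force: 30.0
```

Contact. I'll release, retreat upward and to the front, then check.

>>> {"fn": "carry_out", "kwargs": {
  "deltas": [
    [0,0,0,0,0,0,0.4],
    [0,0,0,0,0,0,0.6],
    [0,0,0,0,0,0,0.6],
    [0,0,-0.05,0,0,0,0.6],
    [0,0,-0.12,0,0,0,0.6],
    [0,0,-0.2,0,0,0,0.6],
    [0,0,-0.3,0,0,0,0.6],
    [0,0,-0.3,0,0,0,0.6]
  ]
}}

```text
time_s: 46.0
eef_pos: [494.5, -53.5, 298.3]
tcp_rot: [[-0.997, 0.082, 0.015], [0.082, 0.997, -0.004], [-0.016, -0.003, -1.0]]
contact_force: [0.4, 0.9, 0.6]
opening: 0.599
finger_force: 0.0
```

>>> {"fn": "carry_out", "kwargs": {
  "deltas": [
    [0,0.1,0,0,0,0,0.6],
    [0,0.2,0,0,0,0,0.6],
    [0,0.3,0,0,0,0,0.6],
    [0,0.4,0,0,0,0,0.6],
    [0,0.5,0,0,0,0,0.6],
    [0,0.6,0,0,0,0,0.6],
    [0,0.6,0,0,0,0,0.6],
    [0,0.6,0,0,0,0,0.6]
  ]
}}

```text
time_s: 46.8
eef_pos: [514.0, 247.6, 288.8]
tcp_rot: [[-0.997, 0.079, -0.001], [0.079, 0.997, -0.001], [0.001, -0.001, -1.0]]
contact_force: [-0.5, -0.3, 0.4]
opening: 0.597
finger_force: 0.0
```

```bash
python3 - <<'E'
from h import *
t=shot('top','t5'); s=shot('side','s5')
a=cv2.resize(t[100:310,140:500],(800,467),interpolation=cv2.INTER_CUBIC); cv2.imwrite('pics/c8.png',a)
E
```

```text
(no output)
```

View pics/c8.png

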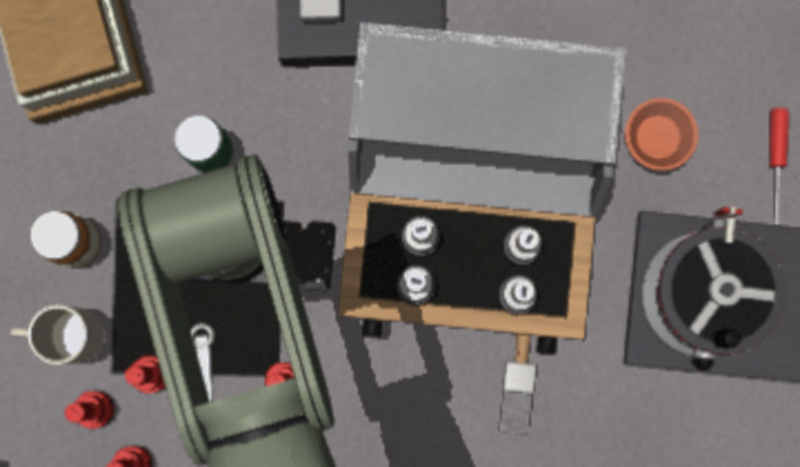

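View pics/s5.png

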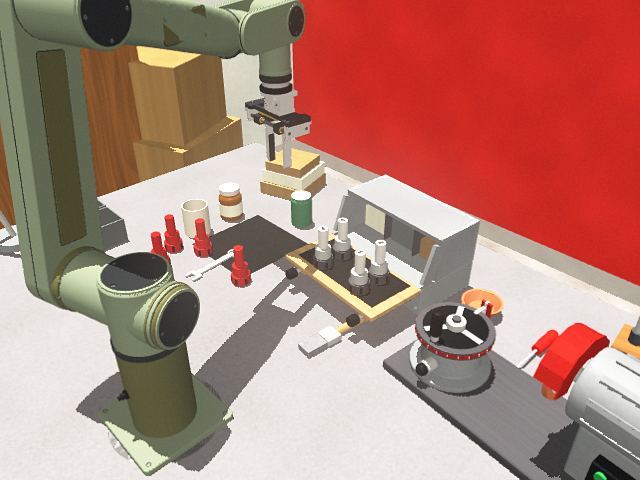

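All four chucks stand upright on the level flap, at about (417,237), (524,243), (416,285) and (519,294) in the crop. Both knobs stick out beyond the flap, the pointer is at the index, and the other items haven't moved.

```bash
python3 -c "
from bench import robot
print(robot.hand_in())"
```

```text
the job is handed in; nothing more can be done
None
```

The job is done and handed in: the handwheel is on its index mark, both support bars were pulled fully out before the flap was lowered level onto them, and all four collet chucks stand upright on it.

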